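# Tip the orange lens pen out of its sleeve

### The arm

A 6-joint arm with a two-finger parallel gripper is mounted at the origin on the work surface. World frame = base frame: x ahead of the robot, y to its left, z up, the work surface at z = 0. Lengths are in m, angles in degrees, forces in N, time in s.
With the tool pointing down it reaches from about 0.35 to 0.975 m from the base axis. Payload 4.9 kg.
Tool frame: the origin (TCP) lies midway between the tips of the shut fingers; the grasp point (between the pads) lies ctrl.grasp_offset behind it (ctrl.grasp_offset is the distance from the TCP to the grasp point, in m); z points along the fingers, y is the line along which they close (so a half turn about z gives the same grasp; the last joint's range is limited). The gripper opens to 85 mm and grips with 20 to 120 N. Pads are 22 mm wide; open, the fingers measure 114 mm over their backs; the gripper's body (76 mm by 85 mm) begins 54 mm behind the grasp point. The pads swing forward as they close: fully open they stand 13 mm farther back than shut.
Start: joints at [-76.375, 3.019, 92.412, -0, 84.569, -6.818], TCP at [0.218, -0.586, 0.231] pointing down, gripper open.
Joint ranges: [-172.51, 172.51], [-57.92, 126.97], [3.15, 148.05], [-58.71, 238.71], [5.1, 150.11], [-179.66, 179.66]. Speed limits (degrees/s): [147.25, 147.25, 180, 180, 180, 180].

### API

Orientations are given as [roll, pitch, yaw] about the fixed x, y, z axes, in that order (R = Rz(yaw) Ry(pitch) Rx(roll)).
In Python, from workcell import ctrl, imaging gives the robot as it stands.
- The arm moves only by the tool apply_moves, never from a script. Its argument "motion" is a list that holds one entry, the list of rows, each a list of 4 numbers: the shift along the tool's x, y, z in mm, then the turn about the tool's z in degrees. In form: [[[x, y, z, turn], ...]]. A call has 1 to 5 rows; each row shifts and turns the commanded pose from where the row before left it, along the tool's axes as they then stand; what a row does not reach is not made up. A row lasts 1/10 s, in which the tool goes at most 50 mm and 8.59 degrees, less where a joint would pass 70% of its speed; a pose out of reach is approached as far as the arm can. A call is refused whole if a number of a shift passes 50 or a number of a turn 8.59, either way. A call with a gripper value outside its range is refused whole. "gripper" is the gripper command: -1 is fully open, 1 is shut, values between are in proportion, set as the call begins (left out, the last holds). The fingers move at their own pace and stop on an object; the grip force is fixed at half the most. Time passes only in rows, so rows that do not move let the fingers close. It gives the time, the measured TCP pose, the force, the opening and the grip force at its end, in the units of the state.
- ctrl.observe(): the state, without advancing time (a new reading comes with each control period).
- imaging.snapshot(name): name is "scene" or "top" or "wrist"; returns a dict with "img" (480x640x3 uint8, blue, green, red), "K" (3x3 intrinsics, pixels), "R" (3x3) and "t" (3): a world point X has camera coordinates R X + t; the wrist camera has in their place "T_tool_cam" (4x4, takes a point from camera to tool coordinates, whose origin is the TCP and whose axes are the flange's). Camera axes: x right, y down, z forward; pixel columns grow to the right and rows downward; lengths in m; the calibration is good to about 2 mm. A picture is of the moment at which its call begins: read the wrist's pose just before it. There is no depth.
- ctrl.job_done(): hands the job in; it is judged then, once.
The state is a dict: "clock": time; "joint_positions": joint angles; "dq": joint speeds; "effort": joint torques, N m; "eef_pos": TCP position; "tool_rot": TCP orientation; "wrist_force": force on the tool from outside, world axes, zero at the start; "ft_torque": the same for the moment, N m; "opening": finger opening in m; "finger_force": force on a finger pad.
Only numpy, scipy, OpenCV 4.12 (cv2) and the standard library are available. Lean on these libraries where they do the work, as an engineer would, in place of code of your own. Each camera call takes 0.05 s, during which the arm holds its last target. There are 200 camera calls.

### The job

The short orange lens pen sits too deep in its tall clear sleeve to be gripped. Swing that sleeve forward by its steel side handle until the pen slides out into the stand's own felt-lined catch tray, then swing the empty sleeve back upright and let go, leaving the pen lying in the tray. Leave the identical stand with the blue pen alone.

Things in the scene. Friction and masses are not known exactly. Their poses are not given: they have to be found in the camera images.
- stand_a: Fixed stand of the ORANGE pen: two aluminium posts on a black base with a black, felt-floored catch tray. Origin: underside, midway between the posts; x towards its catch tray (the way the sleeve tips), y to the steel handle's side, z up. Tray inside: x 24 to 206, y -56 to 56 mm, floor 9, rim 33 mm up. Level hinge along y, 130 mm above the origin. Sleeve: clear square tube, 34 mm wide, mouth 220 mm up.
- sleeve_a (a joint): Tip angle q of its sleeve, rad: 0 upright (stop, start), grows as the mouth swings over the tray, stop at 2.3. Stiff: 0.07 N m, stays where left. Pen slides at 1.75 to 2, is out within 1 s at 2.2. Handle: round 12 mm bar along y, free from y = 26 to 100 mm (grip near 68), centreline at x = 65 sin q, z = 130 + 65 cos q mm in the stand's frame; it turns in the fingers, the gripper can stay pointing down.
- pen_a: Loose ORANGE lens pen with chrome band, flat-sided, 16 x 16 x 62 mm, about 30 g. Origin at the centre of its thick end, z along its length. It starts standing in the sleeve of stand_a (28 mm wide inside), its top 43 mm below the sleeve's mouth.
- pen_b: The same pen in BLUE, standing in the sleeve of the other, identical stand, which is to be left alone. Origin at the centre of its thick end, 115 mm above that stand's underside, midway between its posts.

How it is judged:
By the outcome, as a careful person would: the job done as asked, in the order asked, and still so for the second after the job is handed in, with the robot touching nothing.
It also fails if it takes over 48 s, if anything falls off the work surface, if the arm or the gripper's body presses on something with over 40 N, if the wrist force passes 120 N, or if a joint passes its speed limit or range.

## Working session

There is one attempt and no reset: what is moved stays moved. The work goes in short steps, Python scripts to look and compute and a tool call to move; the robot and the scene stay as the last step left them, time stands still between calls to the robot, and variables do not carry over. Pictures are saved under pics/ and viewed, at most 10 in all, crops included, and the job is handed in when it is done.

Besides the shell and the picture viewer there is one more tool, called after "Emit:" by a JSON object that holds its "name" and its "arguments". apply_moves: Moves the arm, as the interface text tells. Its arguments: {"type":"object","properties":{"motion":{"type":"array","items":{"type":"array","items":{"type":"array","items":{"type":"number"}}}},"gripper":{"type":"number"}},"required":["motion"]}

```bash
mkdir -p pics; python3 - <<'E'
from workcell import ctrl, imaging
import cv2,numpy as np,pickle
print(ctrl.observe(), ctrl.grasp_offset)
for n in("scene","top"):
    s=imaging.snapshot(n); cv2.imwrite(f"pics/{n}.png",s["img"]); pickle.dump(s,open(n+".pkl","wb")); print(n,s["K"].tolist(),s["R"].tolist(),s["t"])
E
```

```text
{'clock': 0.0, 'joint_positions': array([-7.63758526e+01,  3.05767995e+00,  9.24893899e+01, -1.47250485e-03,
        8.45701598e+01, -6.82035538e+00]), 'dq': array([ 0.02480983, -0.01998243,  0.07607593, -0.01793955, -0.00800496,
       -0.01931432]), 'effort': array([-3.50687369e-03, -3.93692493e+01, -3.70176101e+01, -3.17300464e-04,
        7.09454980e-03, -3.98947137e-06]), 'eef_pos': array([ 0.21813927, -0.58504509,  0.23008664]), 'tool_rot': array([-1.79883426e+02, -1.24665548e-02,  2.04446310e+01]), 'wrist_force': array([-0.18917741, -1.18920939, -0.38023078]), 'ft_torque': array([ 0.02185191, -0.00879479, -0.04273038]), 'finger_force': 0.0, 'opening': 0.08532593280858601} 0.0187
scene [[507.07769169015904, 0.0, 320.669084527001], [0.0, 507.07769169015904, 237.61144042611497], [0.0, 0.0, 1.0]] [[-0.28736308988080966, 0.9578087296248661, -0.004989191172318136], [0.8251306466892813, 0.24490495511214522, -0.509098201583591], [-0.48639682407298085, -0.15041276679829532, -0.8606939811081517]] [ 0.15058163 -0.35883643  1.07207862]
top [[602.5420187513893, 0.0, 317.7863659105942], [0.0, 602.5420187513893, 226.21028247331324], [0.0, 0.0, 1.0]] [[-0.0184323523158561, -0.9996972736964221, 0.01629752594859074], [-0.9891209534062501, 0.015853147844152052, -0.14624779395307758], [0.1459451538106508, -0.018815915267993037, -0.9891137312826132]] [-0.02016995  0.51850584  0.88077996]
```

View pics/scene.png

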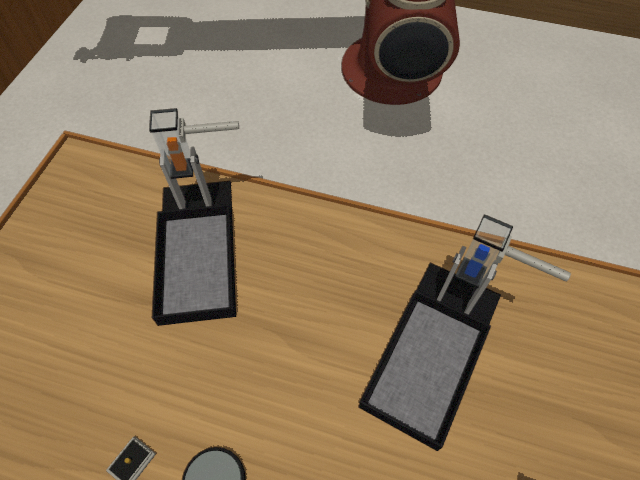

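View pics/top.png

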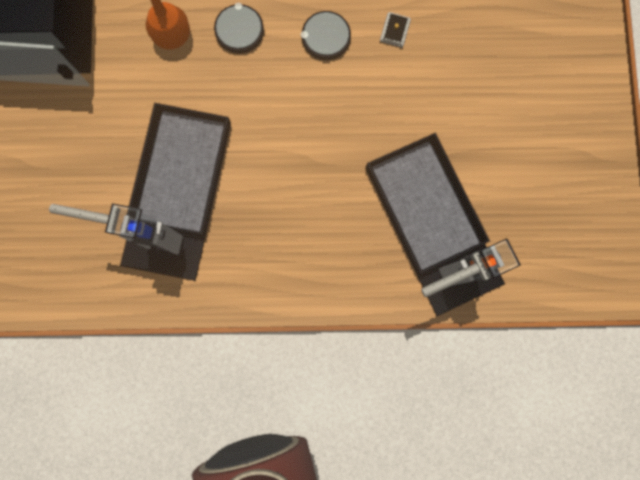

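The scene view shows the orange stand at left: tray rim corners near (153,322) and (236,315), handle from (186,128) to (238,125). In the top view it is at right: tray corners near (367,166) and (435,136), handle tip near (427,291). I'll enlarge both.

```bash
python3 - <<'E'
import cv2,numpy as np
a=cv2.imread("pics/scene.png")[95:335,140:250]; b=cv2.imread("pics/top.png")[125:325,355:530]
a=cv2.resize(a,None,fx=2.5,fy=2.5,interpolation=cv2.INTER_CUBIC); b=cv2.resize(b,None,fx=2.9,fy=2.9,interpolation=cv2.INTER_CUBIC)
c=np.zeros((600,800,3),np.uint8); c[:a.shape[0],:a.shape[1]]=a; c[:b.shape[0],285:285+b.shape[1]]=b
cv2.imwrite("pics/crop.png",c)
E
```

```text
(no output)
```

View pics/crop.png

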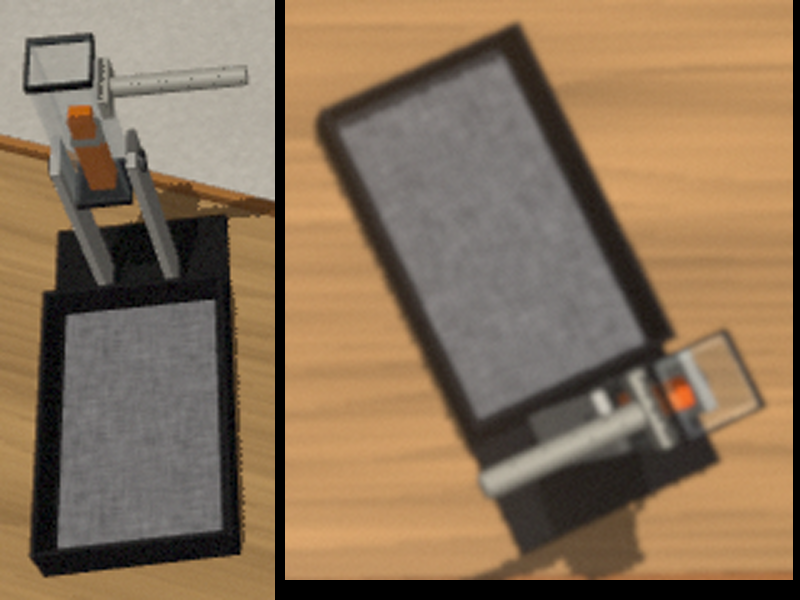

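```bash
cat > h.py <<'E'
import pickle,numpy as np
C={n:pickle.load(open(f"{n}.pkl","rb")) for n in("scene","top")}
def proj(n,X):
    s=C[n];p=(np.atleast_2d(X)@np.array(s["R"]).T+s["t"])@np.array(s["K"]).T
    return p[:,:2]/p[:,2:]
E
python3 - <<'E'
from h import *
from scipy.optimize import least_squares as L
S=dict(tip=(238.8,125),br=(184.8,128.6),fl=(152.8,317.4),fr=(236.4,315.5))
T=dict(tip=(425,291.9),br=(477.4,268.8),fl=(435.7,134.3),fr=(366.4,165.7))
for k in S:
    r=L(lambda X:np.r_[proj("scene",X)[0]-S[k],proj("top",X)[0]-T[k]],[.4,-.2,.1]); print(k,r.x.round(4),r.fun.round(1))
def f(p):
    x,y,a,w=p;R=np.array([[np.cos(a),-np.sin(a),0],[np.sin(a),np.cos(a),0],[0,0,1]])
    P=dict(tip=[0,.1,.195],fl=[.206+w,-.056-w,.033],fr=[.206+w,.056+w,.033])
    return np.concatenate([np.r_[proj("scene",R@P[k]+[x,y,0])[0]-S[k],proj("top",R@P[k]+[x,y,0])[0]-T[k]] for k in P])
r=L(f,[.4,-.25,.4,.005]);print(r.x,np.degrees(r.x[2]),r.fun.round(1))
E
```

```text
tip [ 0.4097 -0.1565  0.1999] [-0.7 -0.1 -0.6  0.2]
br [ 0.4378 -0.2249  0.2005] [ 1.   0.1  0.8 -0.4]
fl [ 0.6631 -0.2187  0.0309] [ 0.4  0.   0.4 -0.2]
fr [ 0.6182 -0.1079  0.0105] [-0.7 -0.  -0.7  0.3]
[ 0.44884194 -0.24780205  0.42023407  0.00494639] 24.07763850167802 [ 0.1  1.5 -1.3  1.7 -0.1  1.7 -0.3 -2.5 -1.4 -6.4 -0.5 -2.2]
```

```bash
python3 - <<'E'
from h import *
from scipy.optimize import least_squares as L
S=dict(tip=(238.8,125),fl=(152.8,317.4))
T=dict(tip=(425,291.9),fl=(435.7,134.3),fr=(366.4,165.7))
Q=[("scene",S),("top",T)]
P=lambda w:dict(tip=[0,.1,.195],fl=[.206+w,-.056-w,.033],fr=[.206+w,.056+w,.033])
def f(p):
    x,y,a,w=p;R=np.array([[np.cos(a),-np.sin(a),0],[np.sin(a),np.cos(a),0],[0,0,1]])
    return np.concatenate([proj(n,R@P(w)[k]+[x,y,0])[0]-D[k] for n,D in Q for k in D])
r=L(f,[.4,-.25,.4,.005]);x,y,a,w=r.x;print(r.x,np.degrees(a),r.fun.round(1))
print("grip",x-.072*np.sin(a),y+.072*np.cos(a))
E
cat >> h.py <<'E'
from workcell import ctrl,imaging
def delta(tx,ty,tz,yaw):
    o=ctrl.observe();p=o["eef_pos"];psi=np.radians(o["tool_rot"][2]);d=np.array([tx,ty,tz])-p
    c,s=np.cos(psi),np.sin(psi)
    print("t",o["clock"],"p",p.round(4),o["tool_rot"].round(2),"tool d mm",(1e3*np.array([d[0]*c+d[1]*s,d[0]*s-d[1]*c,-d[2]])).round(1),"turn",round((o["tool_rot"][2]-yaw+180)%360-180,2),"F",o["wrist_force"].round(1),o["opening"],o["joint_positions"].round(1))
E
python3 -c "
from h import *
delta(.415,-.181,.33,114)"
```

```text
[ 0.44817123 -0.24889793  0.42260785  0.00367881] 24.21364638475777 [-0.4  0.9  0.6  0.2 -0.3  2.4 -0.2 -1.   1.1 -1.2]
grip 0.4186411327916422 -0.1832323179731455
t 0.1 p [ 0.2182 -0.5851  0.2302] [-1.7989e+02 -1.0000e-02  2.0450e+01] tool d mm [ 325.6 -309.9  -99.8] turn -93.55 F [0.1 0.1 0.2] 0.08580838279358287 [-76.4   3.1  92.5   0.   84.6  -6.8]
```

Emit:
{"name": "apply_moves", "arguments": {"motion": [[[0,0,-25,0],[0,0,-40,0],[15,-15,-35,0],[25,-24,0,0],[32,-30,0,0]]]}}

```text
clock: 0.6
eef_pos: [0.2617, -0.4959, 0.3326]
tool_rot: [179.9, 0.0, 20.3]
wrist_force: [-0.5, 0.5, -0.0]
opening: 0.0854
finger_force: 0.0
```

Emit:
{"name": "apply_moves", "arguments": {"motion": [[[32,-30,0,0],[32,-30,0,0],[32,-30,0,0],[32,-30,0,0],[32,-30,0,0]]]}}

```text
clock: 1.1
eef_pos: [0.3595, -0.2976, 0.3308]
tool_rot: [-180.0, 0.0, 20.4]
wrist_force: [0.4, -1.0, 0.6]
opening: 0.0853
finger_force: 0.0
```

Emit:
{"name": "apply_moves", "arguments": {"motion": [[[32,-30,0,0],[32,-30,0,0],[20,-20,0,0],[10,-10,0,0],[0,0,0,-8]]]}}

```text
clock: 1.6
eef_pos: [0.4163, -0.1803, 0.3308]
tool_rot: [-180.0, -0.0, 28.8]
wrist_force: [-0.1, 0.7, -0.2]
opening: 0.0857
finger_force: 0.0
```

Emit:
{"name": "apply_moves", "arguments": {"motion": [[[0,0,0,-8.5],[0,0,0,-8.5],[0,0,0,-8.5],[0,0,0,-8.5],[0,0,0,-8.5]]]}}

```text
clock: 2.1
eef_pos: [0.4156, -0.1821, 0.3307]
tool_rot: [-179.9, -0.0, 71.3]
wrist_force: [0.1, -0.8, 0.5]
opening: 0.0853
finger_force: 0.0
```

Emit:
{"name": "apply_moves", "arguments": {"motion": [[[0,0,0,-8.5],[0,0,0,-8.5],[0,0,0,-8.5],[0,0,0,-8.5],[0,0,0,-8.5]]]}}

```text
clock: 2.6
eef_pos: [0.4156, -0.1821, 0.3307]
tool_rot: [-180.0, -0.0, 113.8]
wrist_force: [-1.0, -0.3, 0.4]
opening: 0.0855
finger_force: 0.0
```

```bash
python3 -c "
from h import *
import cv2
delta(.4186,-.1832,.30,114.2)
s=imaging.snapshot('wrist');o=ctrl.observe();s['o']=o;pickle.dump(s,open('w.pkl','wb'));cv2.imwrite('pics/w1.png',s['img']);print(s['T_tool_cam'])"
```

```text
t 2.6 p [ 0.4156 -0.1821  0.3307] [-1.7997e+02 -5.0000e-02  1.1379e+02] tool d mm [-2.2  2.3 30.7] turn -0.41 F [-1.  -0.3  0.4] 0.08545938787954674 [-33.1 -23.4 106.2   0.   97.2 -56.9]
[[-5.98850204e-04 -9.55172203e-01 -2.96050172e-01  7.52499194e-02]
 [ 9.99999793e-01 -6.41262447e-04  4.61610372e-05  6.96658579e-04]
 [-2.33937597e-04 -2.96050084e-01  9.55172389e-01 -1.44132947e-01]
 [ 0.00000000e+00  0.00000000e+00  0.00000000e+00  1.00000000e+00]]
```

View pics/w1.png

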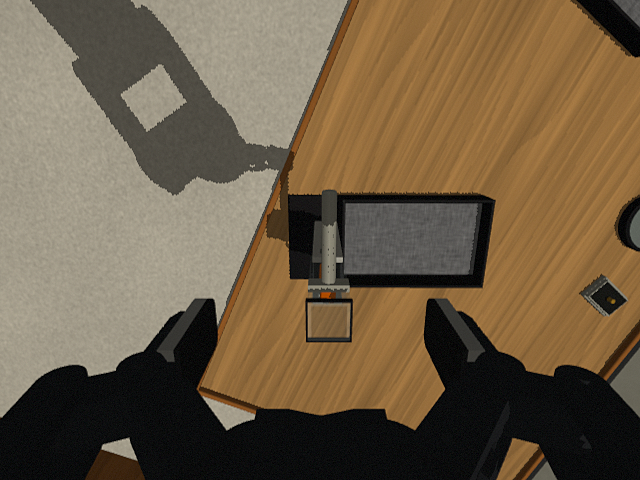

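The wrist view shows the handle vertical in the image, tip at (329,192) and bracket end at (329,281), so the yaw is right.

```bash
cat >> h.py <<'E'
from scipy.spatial.transform import Rotation as Ro
def wr(s,o,uv,z):
    M=np.array(s["T_tool_cam"]);R=Ro.from_euler("xyz",o["tool_rot"],degrees=True).as_matrix()
    c=R@M[:3,3]+o["eef_pos"];d=R@M[:3,:3]@np.linalg.solve(np.array(s["K"]),[*uv,1])
    return c+d*(z-c[2])/d[2]
E
python3 -c "
from h import *
s=pickle.load(open('w.pkl','rb'));o=s['o']
for uv in((329.5,192),(329,281)):
  for z in (.195,.2): print(wr(s,o,uv,z).round(4))
a=wr(s,o,(329.5,192),.195)
b=wr(s,o,(329,281),.195);print(np.degrees(np.arctan2(*(b-a)[:2]))-180, np.hypot(*(a-b)[:2]))
r=np.radians(24);print(a-.03*np.array([-np.sin(r),np.cos(r),0]))
"
```

```text
[ 0.4129 -0.1567  0.195 ]
[ 0.4124 -0.1559  0.2   ]
[ 0.4443 -0.2268  0.195 ]
[ 0.4433 -0.2248  0.2   ]
-24.083909393228083 0.07686258485246977
[ 0.42513693 -0.18407071  0.195     ]
```

Emit:
{"name": "apply_moves", "arguments": {"motion": [[[-2,3,15,0],[-2,2,25,0],[-1,2,25,0],[0,0,15,0],[0,0,0,0]]]}}

```text
clock: 3.15
eef_pos: [0.4228, -0.183, 0.2475]
tool_rot: [-179.8, -0.3, 113.4]
wrist_force: [-0.4, -0.3, -0.9]
opening: 0.0855
finger_force: 0.0
```

```bash
python3 -c "
from h import *
import cv2
delta(.4245,-.184,.176,114.1)
s=imaging.snapshot('wrist');o=ctrl.observe();s['o']=o;pickle.dump(s,open('w2.pkl','wb'));cv2.imwrite('pics/w2.png',s['img'])"
```

```text
t 3.15 p [ 0.4228 -0.183   0.2475] [-179.8    -0.31  113.36] tool d mm [-1.5  1.2 71.5] turn -0.74 F [-0.4 -0.3 -0.9] 0.08549595625720291 [-32.7 -20.7 112.1   0.   89.  -56. ]
```

View pics/w2.png

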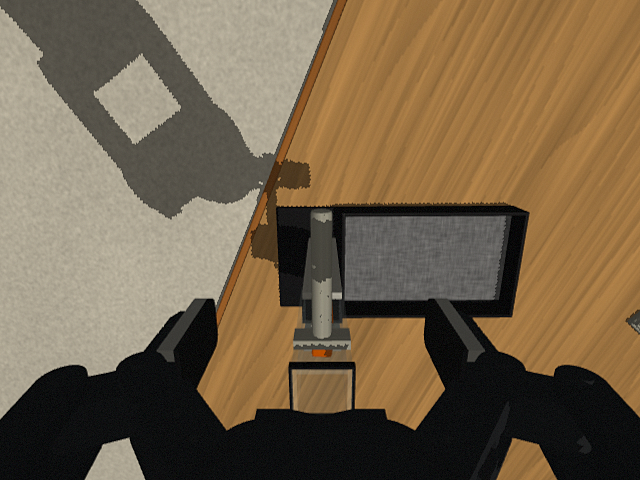

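Handle tip is now at (321,211), bracket end at (321,337), centred between the fingers.

```bash
python3 -c "
from h import *
s=pickle.load(open('w.pkl','rb'));s2=pickle.load(open('w2.pkl','rb'))
for z in(.19,.195,.2,.205):
  print(z,[(1e3*(wr(s2,s2['o'],b,z)-wr(s,s['o'],a,z))[:2]).round(1).tolist() for a,b in(((329.5,192),(321.5,211)),((329,281),(321.5,337)))],wr(s2,s2['o'],(321.5,211),z).round(4),wr(s2,s2['o'],(321.5,337),z).round(4))
"
```

```text
0.19 [[0.7, -0.9], [2.4, -7.2]] [ 0.4141 -0.1583  0.19  ] [ 0.4477 -0.2361  0.19  ]
0.195 [[0.7, -0.6], [2.1, -6.3]] [ 0.4136 -0.1572  0.195 ] [ 0.4464 -0.2331  0.195 ]
0.2 [[0.7, -0.3], [1.9, -5.3]] [ 0.4131 -0.1561  0.2   ] [ 0.4451 -0.2301  0.2   ]
0.205 [[0.7, 0.0], [1.6, -4.4]] [ 0.4127 -0.1551  0.205 ] [ 0.4438 -0.2271  0.205 ]
```

Emit:
{"name": "apply_moves", "arguments": {"motion": [[[-2,2,15,-0.7],[0,0,20,0],[0,0,20,0],[0,0,14,0],[0,0,0,0]]]}}

```text
clock: 3.7
eef_pos: [0.426, -0.1845, 0.1801]
tool_rot: [-179.9, -0.2, 114.1]
wrist_force: [0.0, 0.5, 1.0]
opening: 0.0856
finger_force: 0.0
```

Emit:
{"name": "apply_moves", "arguments": {"motion": [[[0,0,0,0],[0,0,0,0],[0,0,0,0],[0,0,0,0],[0,0,0,0]]], "gripper": 1}}

```text
clock: 4.2
eef_pos: [0.427, -0.1853, 0.1828]
tool_rot: [180.0, 0.0, 114.1]
wrist_force: [-1.1, -0.9, 1.0]
opening: 0.0124
finger_force: 0.6
```

Emit:
{"name": "apply_moves", "arguments": {"motion": [[[0,0,0,0],[0,0,0,0],[0,0,0,0]]]}}

```text
clock: 4.5
eef_pos: [0.427, -0.1852, 0.1829]
tool_rot: [180.0, 0.0, 114.1]
wrist_force: [-1.6, 0.8, 4.0]
opening: 0.0098
finger_force: 58.4
```

```bash
python3 -c "
from h import *
delta(.4255,-.1845,.176,114.1)
print(ctrl.observe()['finger_force'])
q=np.linspace(0,2.22,25);y=65*np.sin(q);z=65*np.cos(q);print(np.c_[np.diff(y),-np.diff(z)].round(1).tolist())"
```

```text
t 4.5 p [ 0.427  -0.1852  0.1829] [1.7999e+02 3.0000e-02 1.1414e+02] tool d mm [ 1.3 -1.1  6.9] turn 0.04 F [-1.6  0.8  4. ] 0.009761822631900287 [-32.6 -17.9 116.   -0.   81.8 -56.8]
58.44415605068207
[[6.0, 0.3], [6.0, 0.8], [5.9, 1.4], [5.7, 1.9], [5.5, 2.4], [5.2, 2.9], [5.0, 3.4], [4.6, 3.8], [4.2, 4.3], [3.8, 4.6], [3.4, 5.0], [2.9, 5.3], [2.4, 5.5], [1.9, 5.7], [1.4, 5.9], [0.8, 6.0], [0.3, 6.0], [-0.3, 6.0], [-0.8, 6.0], [-1.4, 5.8], [-1.9, 5.7], [-2.4, 5.5], [-2.9, 5.2], [-3.4, 5.0]]
```

The grip sits about 6 mm low on the pads, near the fingertips, so I'll open a little, go deeper and re-grip.

Emit:
{"name": "apply_moves", "arguments": {"motion": [[[0,0,0,0],[0,0,0,0],[0,0,3,0],[0,0,4,0],[0,0,0,0]]], "gripper": 0}}

```text
clock: 5.0
eef_pos: [0.4264, -0.1847, 0.1742]
tool_rot: [-179.9, -0.1, 114.1]
wrist_force: [-0.0, 0.5, -0.8]
opening: 0.0429
finger_force: 0.0
```

Emit:
{"name": "apply_moves", "arguments": {"motion": [[[0,0,0,0],[0,0,0,0],[0,0,0,0],[0,0,0,0],[0,0,0,0]]], "gripper": 1}}

```text
clock: 5.5
eef_pos: [0.4269, -0.1851, 0.1754]
tool_rot: [180.0, 0.0, 114.1]
wrist_force: [0.5, 0.2, 0.9]
opening: 0.0108
finger_force: 58.3
```

Emit:
{"name": "apply_moves", "arguments": {"motion": [[[0,0,0,0],[0,0,0,0]]]}}

```text
clock: 5.7
eef_pos: [0.4269, -0.1851, 0.1754]
tool_rot: [180.0, 0.0, 114.1]
wrist_force: [-0.2, 0.7, 0.8]
opening: 0.01
finger_force: 58.3
```

Emit:
{"name": "apply_moves", "arguments": {"motion": [[[0,6,0.3,0],[0,6,0.8,0],[0,5.9,1.4,0],[0,5.7,1.9,0],[0,5.5,2.4,0]]]}}

```text
clock: 6.2
eef_pos: [0.4539, -0.1733, 0.1685]
tool_rot: [-180.0, 0.0, 114.1]
wrist_force: [-0.0, 1.6, 5.0]
opening: 0.0104
finger_force: 58.9
```

Emit:
{"name": "apply_moves", "arguments": {"motion": [[[0,5.2,2.9,0],[0,5,3.4,0],[0,4.6,3.8,0],[0,4.2,4.3,0],[0,3.8,4.6,0]]]}}

```text
clock: 6.7
eef_pos: [0.4745, -0.1642, 0.1491]
tool_rot: [-180.0, 0.1, 114.1]
wrist_force: [-5.0, -5.5, 2.5]
opening: 0.0103
finger_force: 58.5
```

Forces are low, so I'll continue.

Emit:
{"name": "apply_moves", "arguments": {"motion": [[[0,3.4,5,0],[0,2.9,5.3,0],[0,2.4,5.5,0],[0,1.9,5.7,0],[0,1.4,5.9,0]]]}}

```text
clock: 7.2
eef_pos: [0.4839, -0.1601, 0.1212]
tool_rot: [-179.7, 0.0, 114.2]
wrist_force: [-9.4, -8.1, 5.2]
opening: 0.0099
finger_force: 58.7
```

Emit:
{"name": "apply_moves", "arguments": {"motion": [[[0,0.8,6,0],[0,0.3,6,0],[0,-0.3,6,0],[0,-0.8,6,0],[0,-1.4,5.8,0]]]}}

```text
clock: 7.7
eef_pos: [0.4791, -0.1624, 0.0922]
tool_rot: [-179.1, -0.0, 114.2]
wrist_force: [-25.9, -12.3, 20.5]
opening: 0.01
finger_force: 59.1
```

Emit:
{"name": "apply_moves", "arguments": {"motion": [[[0,-1.9,5.7,0],[0,-2.4,5.5,0],[0,-2.9,5.2,0],[0,-3.4,5,0],[0,0,0,0]]]}}

```text
clock: 8.2
eef_pos: [0.4703, -0.1671, 0.0725]
tool_rot: [-179.2, 0.0, 114.2]
wrist_force: [-27.5, -12.2, 22.6]
opening: 0.0104
finger_force: 65.1
```

Emit:
{"name": "apply_moves", "arguments": {"motion": [[[0,0,0,0],[0,0,0,0],[0,0,0,0],[0,0,0,0],[0,0,0,0]]]}}

```text
clock: 8.7
eef_pos: [0.4704, -0.1671, 0.0726]
tool_rot: [-179.2, 0.0, 114.2]
wrist_force: [-27.6, -12.4, 21.9]
opening: 0.01
finger_force: 65.1
```

Emit:
{"name": "apply_moves", "arguments": {"motion": [[[0,0,0,0],[0,0,0,0],[0,0,0,0],[0,0,0,0],[0,0,0,0]]]}}

```text
clock: 9.2
eef_pos: [0.4703, -0.1671, 0.0726]
tool_rot: [-179.2, 0.0, 114.2]
wrist_force: [-28.3, -11.3, 22.2]
opening: 0.0098
finger_force: 65.1
```

```bash
python3 - <<'E'
from h import *
import cv2
delta(.4269,-.1851,.1754,114.1)
b=imaging.snapshot('top')['img'][125:325,355:530]; a=imaging.snapshot('scene')['img'][95:335,120:270]
c=np.zeros((600,800,3),np.uint8); a=cv2.resize(a,None,fx=2.4,fy=2.4);b=cv2.resize(b,None,fx=2.4,fy=2.4)
c[:a.shape[0],:a.shape[1]]=a;c[:b.shape[0],370:370+b.shape[1]]=b
cv2.imwrite('pics/tip.png',c)
E
```

```text
t 9.2 p [ 0.4703 -0.1671  0.0726] [-1.7923e+02  4.0000e-02  1.1417e+02] tool d mm [   1.3  -47.  -102.8] turn 0.07 F [-28.3 -11.3  22.2] 0.00981933827382644 [-27.7  -5.  116.3  -0.7  69.1 -51.7]
```

View pics/tip.png

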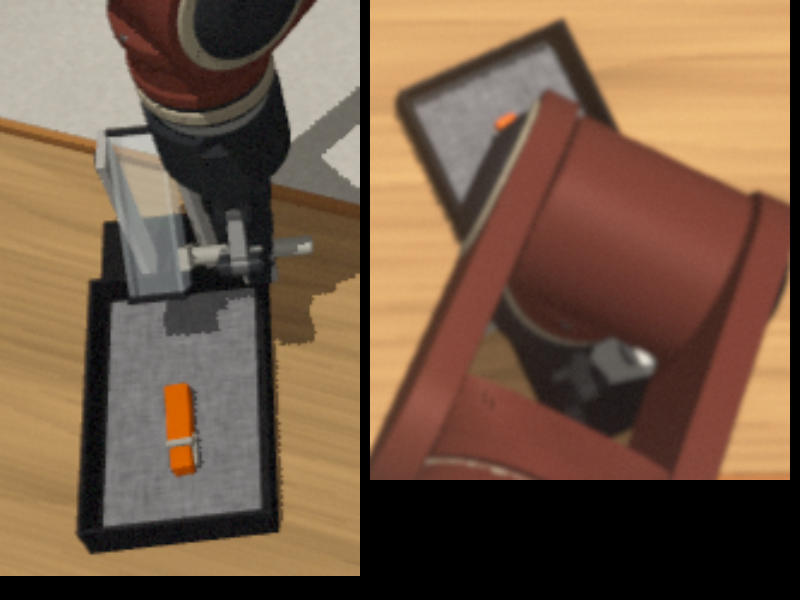

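The pen lies clear in the tray, at about (180,430) in the left crop. Now I'll swing the sleeve back along the reversed arc.

Emit:
{"name": "apply_moves", "arguments": {"motion": [[[0,3.4,-5,0],[0,2.9,-5.2,0],[0,2.4,-5.5,0],[0,1.9,-5.7,0],[0,1.4,-5.8,0]]]}}

```text
clock: 9.8
eef_pos: [0.4824, -0.1613, 0.0966]
tool_rot: [-179.5, 0.1, 114.1]
wrist_force: [-11.2, -15.0, -0.9]
opening: 0.0099
finger_force: 65.5
```

Emit:
{"name": "apply_moves", "arguments": {"motion": [[[0,0.8,-6,0],[0,0.3,-6,0],[0,-0.3,-6,0],[0,-0.8,-6,0],[0,-1.4,-5.9,0]]]}}

```text
clock: 10.3
eef_pos: [0.4829, -0.1604, 0.1262]
tool_rot: [-179.9, 0.0, 114.1]
wrist_force: [-2.8, -7.7, -5.2]
opening: 0.0099
finger_force: 63.7
```

Emit:
{"name": "apply_moves", "arguments": {"motion": [[[0,-1.9,-5.7,0],[0,-2.4,-5.5,0],[0,-2.9,-5.3,0],[0,-3.4,-5,0],[0,-3.8,-4.6,0]]]}}

```text
clock: 10.8
eef_pos: [0.4727, -0.1648, 0.1544]
tool_rot: [179.7, 0.0, 114.1]
wrist_force: [6.1, -1.5, -1.2]
opening: 0.0097
finger_force: 60.8
```

Emit:
{"name": "apply_moves", "arguments": {"motion": [[[0,-4.2,-4.3,0],[0,-4.6,-3.8,0],[0,-5,-3.4,0],[0,-5.2,-2.9,0],[0,-5.5,-2.4,0]]]}}

```text
clock: 11.3
eef_pos: [0.4537, -0.1733, 0.1752]
tool_rot: [179.1, 0.1, 114.2]
wrist_force: [9.1, 9.3, 11.3]
opening: 0.0102
finger_force: 59.0
```

Emit:
{"name": "apply_moves", "arguments": {"motion": [[[0,-5.7,-1.9,0],[0,-5.9,-1.4,0],[0,-6,-0.8,0],[0,-6,-0.3,0],[0,0,0,0]]]}}

```text
clock: 11.8
eef_pos: [0.4303, -0.1837, 0.1807]
tool_rot: [179.4, 0.1, 114.2]
wrist_force: [0.0, 8.8, 18.1]
opening: 0.0101
finger_force: 63.5
```

```bash
python3 -c "
from h import *
delta(.4269,-.1851,.1754,114.1)"
```

```text
t 11.8 p [ 0.4303 -0.1837  0.1807] [1.7941e+02 9.0000e-02 1.1417e+02] tool d mm [ 0.1 -3.6  5.3] turn 0.07 F [ 0.   8.8 18.1] 0.010090713220824681 [-32.5 -17.7 116.1   0.4  81.2 -56.8]
```

Emit:
{"name": "apply_moves", "arguments": {"motion": [[[0,-1,1,0],[0,-1,1,0],[0,-1,0,0],[0,-1,0,0],[0,0,0,0]]]}}

```text
clock: 12.3
eef_pos: [0.4283, -0.1846, 0.1807]
tool_rot: [179.2, 0.1, 114.2]
wrist_force: [0.1, 13.6, 25.2]
opening: 0.0098
finger_force: 64.2
```

```bash
python3 -c "
from h import *
delta(.4269,-.1851,.1754,114.1)"
```

```text
t 12.3 p [ 0.4283 -0.1846  0.1807] [1.7918e+02 1.0000e-01 1.1421e+02] tool d mm [ 0.1 -1.5  5.3] turn 0.11 F [ 0.1 13.6 25.2] 0.00982912724511451 [-32.9 -18.1 116.4   0.6  81.1 -57.2]
```

Emit:
{"name": "apply_moves", "arguments": {"motion": [[[0,0,0,0],[0,0,0,0],[0,2,0,0],[0,0,0,0]]], "gripper": 0}}

```text
clock: 12.7
eef_pos: [0.4248, -0.1854, 0.1722]
tool_rot: [-180.0, -0.1, 114.1]
wrist_force: [1.0, 0.6, -0.9]
opening: 0.0428
finger_force: 0.0
```

```bash
python3 -c "
from h import *
delta(.4269,-.1851,.1754,114.1)"
```

```text
t 12.7 p [ 0.4248 -0.1854  0.1722] [-1.7997e+02 -1.1000e-01  1.1415e+02] tool d mm [-0.6  2.1 -3.2] turn 0.05 F [ 1.   0.6 -0.9] 0.042805844581290074 [-32.8 -17.5 116.8   0.   80.8 -57. ]
```

Emit:
{"name": "apply_moves", "arguments": {"motion": [[[0,0,-2,0],[0,0,0,0],[0,0,0,0],[0,0,0,0],[0,0,0,0]]], "gripper": 1}}

```text
clock: 13.2
eef_pos: [0.4252, -0.1859, 0.1754]
tool_rot: [180.0, 0.0, 114.1]
wrist_force: [0.7, 0.7, 0.4]
opening: 0.0104
finger_force: 58.3
```

Emit:
{"name": "apply_moves", "arguments": {"motion": [[[0,-1,0,0],[0,-1,0,0],[0,-1,0,0],[0,0,0,0]]]}}

```text
clock: 13.6
eef_pos: [0.4243, -0.1863, 0.1755]
tool_rot: [179.6, 0.0, 114.2]
wrist_force: [10.1, 4.3, -3.4]
opening: 0.0098
finger_force: 58.3
```

```bash
python3 -c "
from h import *
delta(.4269,-.1851,.1754,114.1)"
```

```text
t 13.6 p [ 0.4243 -0.1863  0.1755] [1.7963e+02 5.0000e-02 1.1415e+02] tool d mm [0.  2.9 0.1] turn 0.05 F [10.1  4.3 -3.4] 0.009792239726391185 [-33.1 -18.  116.9   0.3  80.9 -57.3]
```

The sleeve is against its upright stop: 3 mm commanded moved it 1 mm, with 11 N building. Release and rise.

Emit:
{"name": "apply_moves", "arguments": {"motion": [[[0,0,0,0],[0,0,0,0],[0,2,0,0],[0,1,0,0],[0,0,0,0]]], "gripper": -1}}

```text
clock: 14.1
eef_pos: [0.425, -0.1859, 0.1753]
tool_rot: [-180.0, -0.0, 114.1]
wrist_force: [0.3, -0.1, -0.5]
opening: 0.0812
finger_force: 0.0
```

Emit:
{"name": "apply_moves", "arguments": {"motion": [[[0,0,0,0],[0,0,-10,0],[0,0,-20,0],[0,0,-30,0],[0,0,-35,0]]]}}

```text
clock: 14.6
eef_pos: [0.4245, -0.1856, 0.271]
tool_rot: [-179.9, -0.1, 114.1]
wrist_force: [0.5, -0.3, -1.3]
opening: 0.0855
finger_force: 0.0
```

Emit:
{"name": "apply_moves", "arguments": {"motion": [[[0,0,-35,0],[15,0,-20,0],[30,0,-10,0],[40,0,0,0],[40,0,0,0]]]}}

```text
clock: 15.1
eef_pos: [0.3734, -0.0711, 0.3368]
tool_rot: [179.9, 0.1, 114.1]
wrist_force: [-0.4, 0.2, 0.1]
opening: 0.0851
finger_force: 0.0
```

Emit:
{"name": "apply_moves", "arguments": {"motion": [[[40,0,0,0],[40,0,0,0],[30,0,0,0],[15,0,0,0],[0,0,0,0]]]}}

```text
clock: 15.6
eef_pos: [0.3222, 0.0435, 0.3365]
tool_rot: [179.9, 0.1, 114.3]
wrist_force: [0.0, -0.7, 0.7]
opening: 0.0856
finger_force: 0.0
```

```bash
python3 - <<'E'
from h import *
import cv2
delta(.4269,-.1851,.1754,114.1)
b=imaging.snapshot('top')['img'][125:325,355:530]; a=imaging.snapshot('scene')['img'][95:335,120:270]
c=np.zeros((600,800,3),np.uint8); a=cv2.resize(a,None,fx=2.4,fy=2.4);b=cv2.resize(b,None,fx=2.4,fy=2.4)
c[:a.shape[0],:a.shape[1]]=a;c[:b.shape[0],370:370+b.shape[1]]=b
cv2.imwrite('pics/end.png',c)
E
```

```text
t 15.6 p [0.3222 0.0435 0.3365] [1.7987e+02 6.0000e-02 1.1435e+02] tool d mm [-251.4    1.1  161.1] turn 0.25 F [ 0.  -0.7  0.7] 0.08563322811957237 [ -5.5 -44.2 118.6   0.  105.5 -29.9]
```

View pics/end.png

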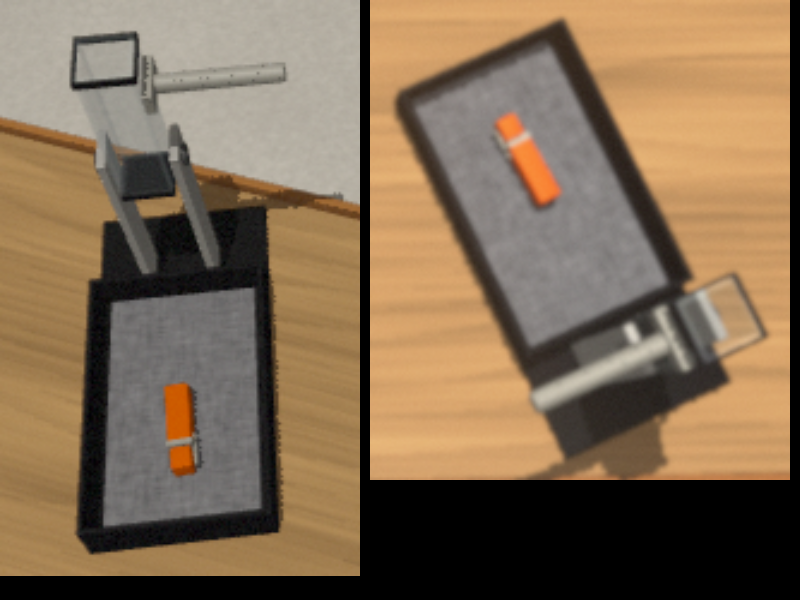

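The sleeve is upright: its handle tip is back at scene pixel (238.8,125), as at the start. The pen lies in the tray and the gripper is clear.

```bash
python3 -c "
from workcell import ctrl
print(ctrl.job_done())"
```

```text
the job is handed in; nothing more can be done
None
```

The orange pen lies in its catch tray, the empty sleeve is back upright and released, the blue pen's stand was not touched, and the job is handed in at about 16 s of the 48 s limit.

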